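Put the look-alike canisters back in their tier dishes by weight

TASK

The two sealed white canisters look alike, so lift each one to feel its weight, then put it in the dish of its class: a solid one (about 430 g) in the low dish, a filled one (about 240 g) in the middle dish, a hollow one (about 110 g) in the tall dish. Set each down gently in the dish's open mouth until you feel the steel floor plate, without dropping it or pressing hard on the ceramic, then slide its foot under the two lips until it is fully home against the back stop, and let go. Leave the jar, the coaster and the planter alone.

Things in the scene. Friction and masses are not known exactly. Their poses are not given: they have to be found in the camera images.
- canister_a: sealed white porcelain canister, loose, twin of the other. Origin: centre of underside, z up. Round: foot flange 70 mm dia. and 6 mm thick, body 56 mm dia. up to z 64 mm, grip knob 24 mm dia. z 64 to 94 mm. Total 110 g if hollow, 240 g filled, 430 g solid (each within 30 g); the class cannot be seen and changes from start to start; the two are always of different classes.
- canister_b: sealed white porcelain canister, loose, twin of the other. Origin: centre of underside, z up. Round: foot flange 70 mm dia. and 6 mm thick, body 56 mm dia. up to z 64 mm, grip knob 24 mm dia. z 64 to 94 mm. Total 110 g if hollow, 240 g filled, 430 g solid (each within 30 g); the class cannot be seen and changes from start to start; the two are always of different classes.
- dish_low: low dish: fixed white ceramic oblong dish, known by its height (37 mm overall at the far end). Origin: centre underside, z up, +x from open mouth to back stop. Outside x -96 to +58, y -48 to +48 mm. Mouth half: inside x -88 to 0 mm, 80 mm wide, walls up to z 30. Keeper half: inside x 0 to 50 mm, 74 mm wide, back stop face at x +50, overhung by two lips (see its home point).
- dish_low_mouth (a point): middle of the mouth of the low dish, where a canister is lowered in: dish x -45 mm, y 0, z 12 mm; axes as the dish's. The polished steel floor plate is flat, slippery, sprung (1 mm per 8 N); its height varies from dish to dish and start to start, anywhere from 0 to 10 mm above this point, is not reported and must be felt.
- dish_low_home (a point): where the middle of a canister's underside is when its foot meets the back stop of the low dish: dish x +15 mm, y 0, z 12 mm (lowest floor); axes as the dish's. The two side lips over it are 62 mm apart, undersides 19 mm and tops 25 mm above this point: the foot flange slides under them, the body between them.
- dish_middle: middle dish: fixed white ceramic oblong dish, known by its height (61 mm overall at the far end). Origin: centre underside, z up, +x from open mouth to back stop. Outside x -96 to +58, y -48 to +48 mm. Mouth half: inside x -88 to 0 mm, 80 mm wide, walls up to z 54. Keeper half: inside x 0 to 50 mm, 74 mm wide, back stop face at x +50, overhung by two lips (see its home point).
- dish_middle_mouth (a point): middle of the mouth of the middle dish, where a canister is lowered in: dish x -45 mm, y 0, z 36 mm; axes as the dish's. The polished steel floor plate is flat, slippery, sprung (1 mm per 8 N); its height varies from dish to dish and start to start, anywhere from 0 to 10 mm above this point, is not reported and must be felt.
- dish_middle_home (a point): where the middle of a canister's underside is when its foot meets the back stop of the middle dish: dish x +15 mm, y 0, z 36 mm (lowest floor); axes as the dish's. The two side lips over it are 62 mm apart, undersides 19 mm and tops 25 mm above this point: the foot flange slides under them, the body between them.
- dish_tall: tall dish: fixed white ceramic oblong dish, known by its height (85 mm overall at the far end). Origin: centre underside, z up, +x from open mouth to back stop. Outside x -96 to +58, y -48 to +48 mm. Mouth half: inside x -88 to 0 mm, 80 mm wide, walls up to z 78. Keeper half: inside x 0 to 50 mm, 74 mm wide, back stop face at x +50, overhung by two lips (see its home point).
- dish_tall_mouth (a point): middle of the mouth of the tall dish, where a canister is lowered in: dish x -45 mm, y 0, z 60 mm; axes as the dish's. The polished steel floor plate is flat, slippery, sprung (1 mm per 8 N); its height varies from dish to dish and start to start, anywhere from 0 to 10 mm above this point, is not reported and must be felt.
- dish_tall_home (a point): where the middle of a canister's underside is when its foot meets the back stop of the tall dish: dish x +15 mm, y 0, z 60 mm (lowest floor); axes as the dish's. The two side lips over it are 62 mm apart, undersides 19 mm and tops 25 mm above this point: the foot flange slides under them, the body between them.
- jar: bystander: smoked glass jar with hinged stainless lid, loose, 82 mm diameter, 100 mm high; origin: centre of underside
- coaster: bystander: round birch coaster, loose, 90 mm diameter, 8 mm thick; origin: centre of underside
- planter: bystander: terracotta mini planter, fixed, 90 mm diameter at the rim, 75 mm high, with a plant up to 110 mm; origin: centre of underside
There are look-alikes about, which are no part of the job. Leave any purple look-alike of the dish_tall alone.

How it is judged:
At the end, for the whole second after the job is handed in: Both canisters stand upright (0.05 rad), released and at rest on a dish floor, within 5 mm of its home point: a solid one in the low dish (load over 3.4 N), a filled one in the middle dish (1.7 to 3.4 N), a hollow one in the tall dish (under 1.7 N); the third dish is empty (under 0.3 N) (((horizontal distance between canister_a and dish_low_home below 0.005 m and z of canister_a in the frame of dish_low_home below 0.013 m) or (horizontal distance between canister_a and dish_middle_home below 0.005 m and z of canister_a in the frame of dish_middle_home below 0.013 m) or (horizontal distance between canister_a and dish_tall_home below 0.005 m and z of canister_a in the frame of dish_tall_home below 0.013 m)) and ((horizontal distance between canister_b and dish_low_home below 0.005 m and z of canister_b in the frame of dish_low_home below 0.013 m) or (horizontal distance between canister_b and dish_middle_home below 0.005 m and z of canister_b in the frame of dish_middle_home below 0.013 m) or (horizontal distance between canister_b and dish_tall_home below 0.005 m and z of canister_b in the frame of dish_tall_home below 0.013 m)) and angle between each of canister_a, canister_b's own z axis and vertical below 0.05 rad and linear speed of each of canister_a, canister_b below 0.01 m/s and (contact force between dish_low and anything else below 0.3 N or contact force between dish_low and anything else above 3.4 N) and (contact force between dish_middle and anything else below 0.3 N or contact force between dish_middle and anything else between 1.7 and 3.4 N) and contact force between dish_tall and anything else below 1.7 N); the robot touches nothing.
It fails at once if a canister is dropped or thrown (moves faster than 0.22 m/s while no finger touches it: a fall of more than about 2.5 mm) ((contact force between the fingers and canister_a below 0.05 N and linear speed of canister_a above 0.22 m/s) or (contact force between the fingers and canister_b below 0.05 N and linear speed of canister_b above 0.22 m/s)).
It fails at once if a canister is tipped by more than 0.5 rad (angle between any of canister_a, canister_b's own z axis and vertical above 0.5 rad).
It fails at once if a canister is pressed on a dish with more than 18 N (contact force between any of canister_a, canister_b and dish_low above 18 N or contact force between any of canister_a, canister_b and dish_middle above 18 N or contact force between any of canister_a, canister_b and dish_tall above 18 N).
It fails at once if the jar or the coaster is moved by more than 10 mm (distance of any of jar, coaster from where it was at the start of the episode above 0.01 m).
It fails at once if the planter is pushed with more than 3 N (contact force between any of the fingers, the arm and planter above 3 N).
It also fails if it takes over 72 s, if anything falls off the work surface, if the arm or the gripper's body presses on something with over 40 N, if the wrist force passes 120 N, or if a joint passes its speed limit or range.

ROBOT

A 6-joint arm with a two-finger parallel gripper is mounted at the origin on the work surface. World frame = base frame: x ahead of the robot, y to its left, z up, the work surface at z = 0. Lengths are in m, angles in rad, forces in N, time in s.
With the tool pointing down it reaches from about 0.375 to 0.975 m from the base axis. Payload 3.8 kg.
Tool frame: the origin (TCP) lies midway between the tips of the shut fingers; the grasp point (between the pads) lies 19 mm behind it; z points along the fingers, y is the direction in which the jaws open and shut (so a half turn about z gives the same grasp; the last joint's range is limited). The gripper opens to 85 mm and grips with 20 to 120 N. Pads are 22 mm wide; open, the fingers measure 114 mm over their backs; the gripper's body (76 mm by 85 mm) begins 54 mm behind the grasp point. The pads swing forward as they close: fully open they stand 13 mm farther back than shut.
Start: joints at [1.208, 0.264, 1.604, -0, 1.274, -0.037], TCP at [0.216, 0.639, 0.231] pointing down, gripper open.
Joint ranges: [-2.63, 2.63], [-0.94, 2.18], [0.31, 2.57], [-1.31, 4.45], [0, 2.66], [-2.55, 2.55]. Speed limits (rad/s): [2.57, 2.57, 3.14, 3.14, 3.14, 3.14].

INTERFACE

Orientations are given as a rotation vector (axis times angle).
In Python, from workcell import bot gives the robot as it stands. The module is installed in compiled form; this text tells all that it offers.
- The arm moves only by the tool play_rows, never from a script. Its argument "series" is a list of rows, each an object with "translation": the shift along the tool's x, y, z in m, a list of three; "spin": the turn about the tool's z in units of 5 degrees (1.0 is 5 degrees). In form: [{"translation": [dx, dy, dz], "spin": spin}, ...]. A call has 1 to 5 rows; each row shifts and turns the commanded pose from where the row before left it, along the tool's axes as they then stand; what a row does not reach is not made up. A row lasts 1/10 s, in which the tool goes at most 50 mm and 8.59 degrees, less where a joint would pass 70% of its speed; a pose out of reach is approached as far as the arm can. A call is refused whole if a number of a shift passes 0.05 or a number of a turn 1, either way. A call with a gripper value outside its range is refused whole. "jaw" is the gripper's target within -1 to 1 (fully open at 1, half-way at 0, shut at -1), set as the call begins (left out, the last holds). The fingers move at their own pace and stop on an object; "force" is the grip in N (left out, the last holds). Time passes only in rows, so rows that do not move let the fingers close. It gives the time, the measured TCP pose, the force and the opening at its end, in the units of the state.
- bot.read_state(): the state, without advancing time (a new reading comes with each control period).
- bot.read_camera(name): name is "scene" or "top" or "wrist"; returns the picture (384x512x3 uint8, blue, green, red); there is no depth.
- bot.get_calibration(name): a dict with "fov_y" (degrees; the focal length in pixels is half the picture's height over the tangent of half this angle, whatever the lens; pixels are square), "cx", "cy" (the principal point, pixels), "k1" (the pictures are not rectified: a ray, as slopes to the right and down, at radius r is drawn at 1 + k1 r^2 times it, then the intrinsics apply), "R" (3x3) and "t" (3): a world point X has camera coordinates R X + t. Camera axes: x right, y down, z forward; pixel columns grow to the right and rows downward; lengths in m; the calibration is good to about 2 mm. A picture is of the moment at which its call begins: read the wrist's pose just before it. get_calibration takes no time and is no camera call; for the wrist camera it gives the pose at the moment of the call.
- bot.finish_job(): hands the job in, once; it reports no verdict.
The state is a dict: "time": time; "q": joint angles; "joint_vel": joint speeds; "joint_torque": joint torques, N m; "tool_pos": TCP position; "tcp_rot": TCP orientation; "wrist_force": force on the tool from outside, world axes, zero at the start; "torque": the same for the moment, N m; "width": opening from 0.0 (shut) to 1.0 (fully open).
Only numpy, scipy, OpenCV 4.12 (cv2) and the standard library are available. Lean on these libraries where they do the work, as an engineer would, in place of code of your own. Each camera call takes 0.05 s, during which the arm holds its last target. There are 200 camera calls.

## Working session

There is one attempt and no reset: what is moved stays moved. The work goes in short steps, Python scripts to look and compute and a tool call to move; the robot and the scene stay as the last step left them, time stands still between calls to the robot, and variables do not carry over. Pictures are saved under pics/ and viewed, about 8 in all and at most 12, crops included, and the job is handed in when it is done.

Besides the shell and the picture viewer there is one more tool, called after "Emit:" by a JSON object that holds its "name" and its "arguments", one argument or row to a line. play_rows: Moves the arm, as the interface text tells. Its arguments: {"type":"object","properties":{"series":{"type":"array","items":{"type":"object","properties":{"translation":{"type":"array","items":{"type":"number"}},"spin":{"type":"number"}}}},"jaw":{"type":"number"},"force":{"type":"number"}},"required":["series"]}

```bash
mkdir -p pics; cat > h.py <<'E'
import numpy as np, cv2
from workcell import bot
def ray(c,u,v):
    f=192/np.tan(np.radians(c["fov_y"])/2)
    K=np.array([[f,0,c["cx"]],[0,f,c["cy"]],[0,0,1]])
    p=cv2.undistortPoints(np.array([[[u,v]]],float),K,np.array([c["k1"],0,0,0,0.]),None,None,None)[0,0] if 0 else None
    x=np.array([(u-c["cx"])/f,(v-c["cy"])/f]); y=x.copy()
    for _ in range(30): y=x/(1+c["k1"]*(y@y))
    R=np.array(c["R"]);t=np.array(c["t"]).ravel()
    return -R.T@t, R.T@np.array([y[0],y[1],1])
def onz(c,u,v,z):
    o,d=ray(c,u,v); return (o+d*(z-o[2])/d[2])
def proj(c,X):
    f=192/np.tan(np.radians(c["fov_y"])/2)
    p=np.array(c["R"])@np.array(X)+np.array(c["t"]).ravel(); s=p[:2]/p[2]
    s=s*(1+c["k1"]*(s@s)); return s*f+[c["cx"],c["cy"]]
E
sed -i '/cv2.undistort/d;/K=np/d' h.py
python3 - <<'E'
from h import *
for n in("top","scene"):
    im=bot.read_camera(n);cv2.imwrite(f"pics/{n}0.png",im)
    c=bot.get_calibration(n);print(n,c)
    cv2.imwrite(f"pics/{n}0b.png",cv2.resize(im,(800,600),interpolation=cv2.INTER_CUBIC))
print(bot.read_state())
E
```

```text
top {'fov_y': 49.72151503299243, 'cx': 259.39136624229957, 'cy': 192.8003345234329, 'k1': -0.10491525694876949, 'R': array([[ 0.01830406, -0.99980948,  0.00677973],
       [-0.99636477, -0.01880442, -0.08308812],
       [ 0.08319978, -0.00523423, -0.99651914]]), 't': array([-0.01421422,  0.50570435,  1.30686571])}
scene {'fov_y': 54.39596653909437, 'cx': 256.35750204600225, 'cy': 189.32965823687442, 'k1': -0.04984992880835541, 'R': array([[-0.87266065,  0.48792149,  0.01989986],
       [ 0.29838318,  0.5650389 , -0.76921942],
       [-0.38656288, -0.66532974, -0.63867479]]), 't': array([ 0.43278172, -0.09419634,  1.36068578])}
{'time': 0.1, 'q': array([ 1.20808082e+00,  2.64700597e-01,  1.60523929e+00,  2.91600417e-06,
        1.27372136e+00, -3.69187990e-02]), 'joint_vel': array([-7.18234153e-04, -5.01376378e-03, -4.14464440e-03, -3.81851903e-04,
       -3.82626710e-06, -2.69925302e-03]), 'joint_torque': array([ 2.56615131e-04, -5.16707540e+01, -3.68594384e+01, -6.04589513e-05,
        6.25133471e-03, -7.46045913e-06]), 'tool_pos': array([0.21581877, 0.6388633 , 0.23007019]), 'tcp_rot': array([-0.50943397, -3.09959263,  0.0031834 ]), 'wrist_force': array([-0.13954445,  0.84419896, -0.17817368]), 'torque': array([-0.03091903, -0.00349957,  0.04633916]), 'width': 1.003124252226678}
```

View pics/top0b.png

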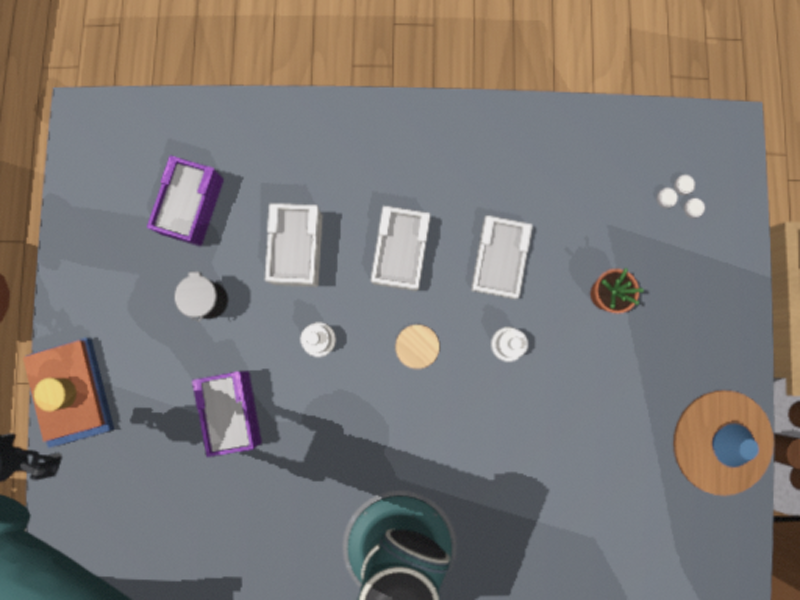

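View pics/scene0b.png

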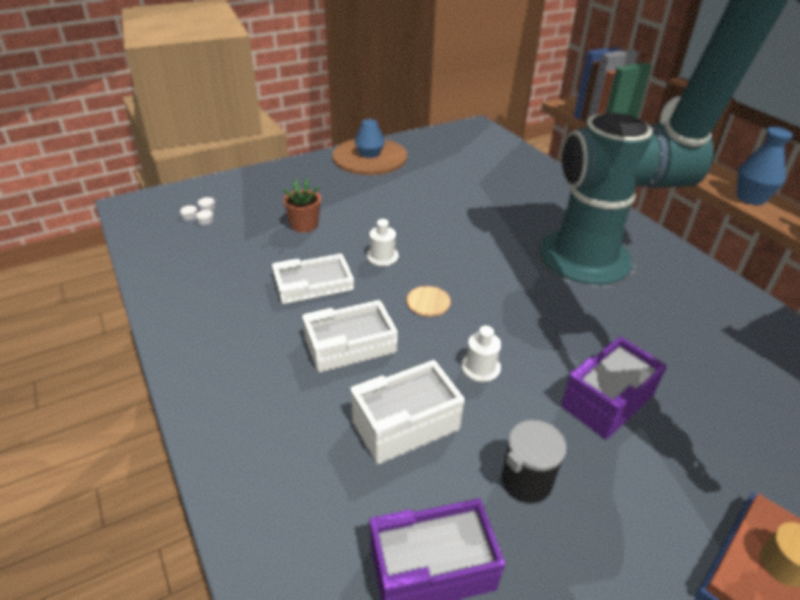

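Both views agree. In the 800x600 top picture the dishes stand side by side with their lips away from the robot: tall (293,244), middle (401,247), low (503,257). The canisters are at (318,340) and (510,344), with the coaster between them at (417,346). The scene view confirms the heights rise toward the jar.

```bash
python3 - <<'E'
from h import *
im=cv2.imread("pics/top0.png");c=bot.get_calibration("top")
print("cam",ray(c,256,192)[0], "wrist",bot.get_calibration("wrist"))
hsv=cv2.cvtColor(im,cv2.COLOR_BGR2HSV)
m=((hsv[...,1]<35)&(hsv[...,2]>140)).astype(np.uint8)
cs,_=cv2.findContours(m,cv2.RETR_EXTERNAL,cv2.CHAIN_APPROX_NONE)
for k in cs:
    if cv2.contourArea(k)<100: continue
    r=cv2.minAreaRect(k); b=cv2.boxPoints(r)
    print(np.round(r[0],1),np.round(r[1],1),round(r[2],1), cv2.contourArea(k))
    for z in(0,.03,.054,.078): print("   z",z,np.round(onz(c,*r[0],z),4)[:2],[np.round(onz(c,*p,z)[:2],3).tolist() for p in b])
E
```

```text
cam [0.39539524 0.0021384  1.34443109] wrist {'fov_y': 64.87072430635095, 'cx': 255.17872254236818, 'cy': 193.39779621727004, 'k1': -0.04676783594674157, 'R': array([[ 0.32006737,  0.94739261, -0.00202876],
       [ 0.90625831, -0.30554498,  0.29212693],
       [ 0.27613902, -0.09533888, -0.95637741]]), 't': array([-0.67362632, -0.03743672,  0.37910416])}
[254.5 373.5] [19. 49.] 90.0 106.5
   z 0 [-0.0738  0.0001] [[-0.045, 0.079], [-0.042, -0.078], [-0.104, -0.079], [-0.106, 0.078]]
   z 0.03 [-0.0634  0.0002] [[-0.035, 0.077], [-0.032, -0.076], [-0.092, -0.077], [-0.095, 0.076]]
   z 0.054 [-0.055   0.0002] [[-0.027, 0.076], [-0.024, -0.075], [-0.084, -0.076], [-0.086, 0.075]]
   z 0.078 [-0.0466  0.0002] [[-0.019, 0.075], [-0.017, -0.073], [-0.075, -0.074], [-0.077, 0.074]]
[503.  312.5] [31. 16.] 90.0 353.0
   z 0 [ 0.1201 -0.8297] [[0.173, -0.8], [0.171, -0.859], [0.067, -0.86], [0.069, -0.801]]
   z 0.03 [ 0.1262 -0.8111] [[0.178, -0.782], [0.176, -0.84], [0.074, -0.841], [0.076, -0.783]]
   z 0.054 [ 0.1311 -0.7963] [[0.182, -0.768], [0.18, -0.824], [0.08, -0.826], [0.082, -0.
[... 4672 characters left out ...]
[0.714, -0.562]]
   z 0.03 [ 0.7523 -0.5747] [[0.74, -0.524], [0.798, -0.601], [0.764, -0.626], [0.707, -0.549]]
   z 0.054 [ 0.7458 -0.5642] [[0.734, -0.514], [0.791, -0.59], [0.758, -0.615], [0.701, -0.539]]
   z 0.078 [ 0.7392 -0.5536] [[0.728, -0.505], [0.784, -0.579], [0.751, -0.603], [0.695, -0.529]]
[116.4 127.3] [20.6 42.7] 18.4 723.5
   z 0 [0.7184 0.4772] [[0.66, 0.53], [0.799, 0.493], [0.777, 0.424], [0.639, 0.462]]
   z 0.03 [0.7112 0.4666] [[0.654, 0.519], [0.79, 0.482], [0.769, 0.415], [0.633, 0.452]]
   z 0.054 [0.7054 0.4581] [[0.649, 0.509], [0.783, 0.473], [0.762, 0.407], [0.629, 0.444]]
   z 0.078 [0.6997 0.4497] [[0.645, 0.5], [0.776, 0.464], [0.755, 0.4], [0.625, 0.436]]
```

```bash
cat >> h.py <<'E'
from scipy.spatial.transform import Rotation as Ro
def pose():
    s=bot.read_state(); R=Ro.from_rotvec(s["tcp_rot"]).as_matrix()
    return np.array(s["tool_pos"]),R,s
def to(x,y,z,yaw=None):
    """tool-frame shift to world target after turning tool y to heading yaw (deg from world y)"""
    p,R,s=pose(); cur=np.degrees(np.arctan2(-R[0,1],R[1,1])); sp=0
    if yaw is not None:
        sp=-(yaw-cur)/5; R=R@Ro.from_euler('z',sp*5,degrees=True).as_matrix()
    d=R.T@(np.array([x,y,z])-p)
    print("t",round(s["time"],2),"pos",p.round(4),"yaw",round(cur,2),"tilt",R[:2,2].round(4),"F",s["wrist_force"].round(2),"w",round(s["width"],3))
    print("spin",round(sp,2),"shift",d.round(4),"rows",np.ceil(np.abs(d).max()/.05))
E
python3 -c "
from h import *
to(.405,.175,.23,-9)"
```

```text
t 0.1 pos [0.2158 0.6389 0.2301] yaw -18.67 tilt [-0.0007 -0.0019] F [-0.14  0.84 -0.18] w 1.003
spin -1.93 shift [-0.2594 -0.4286  0.0008] rows 9.0
```

Emit:
{"name": "play_rows", "arguments": {
  "series": [
    {"translation":[0,0,0],"spin":-0.97},
    {"translation":[0,0,0],"spin":-0.96},
    {"translation":[-0.0216,-0.0357,0],"spin":0},
    {"translation":[-0.0216,-0.0357,0],"spin":0},
    {"translation":[-0.0216,-0.0357,0],"spin":0}
  ]
}}

```text
time: 0.6
tool_pos: [0.2632, 0.522, 0.2303]
tcp_rot: [-0.245, -3.132, 0.002]
wrist_force: [1.6, -0.1, 0.6]
width: 0.996
```

Emit:
{"name": "play_rows", "arguments": {
  "series": [
    {"translation":[-0.0216,-0.0357,0],"spin":0},
    {"translation":[-0.0216,-0.0357,0],"spin":0},
    {"translation":[-0.0216,-0.0357,0],"spin":0},
    {"translation":[-0.0216,-0.0357,0],"spin":0},
    {"translation":[-0.0216,-0.0357,0],"spin":0}
  ]
}}

```text
time: 1.1
tool_pos: [0.342, 0.3285, 0.2308]
tcp_rot: [-0.246, -3.132, 0.001]
wrist_force: [0.3, -0.5, -0.3]
width: 1.004
```

Emit:
{"name": "play_rows", "arguments": {
  "series": [
    {"translation":[-0.0216,-0.0357,0],"spin":0},
    {"translation":[-0.0216,-0.0357,0],"spin":0},
    {"translation":[-0.0216,-0.0357,0],"spin":0},
    {"translation":[-0.0216,-0.0357,0],"spin":0},
    {"translation":[0,0,0],"spin":0}
  ]
}}

```text
time: 1.6
tool_pos: [0.406, 0.1717, 0.231]
tcp_rot: [0.256, 3.131, -0.003]
wrist_force: [-0.1, 1.2, 0.7]
width: 0.998
```

```bash
python3 - <<'E'
from h import *
to(.405,.175,.23,-9)
c=bot.get_calibration("wrist");im=bot.read_camera("wrist");cv2.imwrite("pics/w1.png",im)
print(proj(c,[.423,.175,.094]),proj(c,[.423,.175,0]))
E
```

```text
t 1.6 pos [0.406  0.1717 0.231 ] yaw -9.34 tilt [ 0.0002 -0.002 ] F [-0.13  1.16  0.67] w 0.998
spin -0.07 shift [0.0015 0.0031 0.001 ] rows 1.0
[261.77302478 199.19887028] [260.37040167 176.15261636]
```

View pics/w1.png

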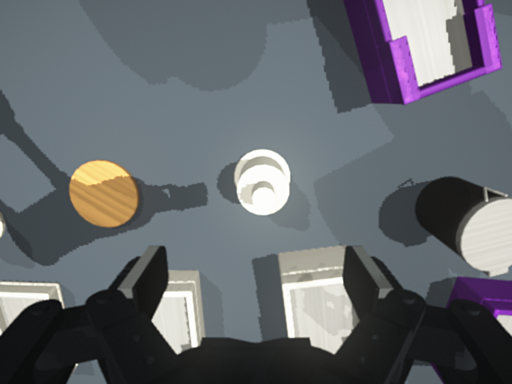

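The wrist view shows the canister's knob top at about (263,193), 12 px wide in radius, its foot ring at (263,178), and the coaster, jar and dishes clear of it.

```bash
python3 - <<'E'
from h import *
p,R,s=pose()
c=bot.get_calibration("wrist");im=cv2.imread("pics/w1.png")
hsv=cv2.cvtColor(im,cv2.COLOR_BGR2HSV)
m=((hsv[...,1]<40)&(hsv[...,2]>150)).astype(np.uint8)
n,l,st,ce=cv2.connectedComponentsWithStats(m)
i=l[193,263];print(st[i],ce[i])
x,y,w,h=st[i][:4]
g=cv2.cvtColor(im,cv2.COLOR_BGR2GRAY)[140:225,225:305]
cv2.imwrite("pics/w1c.png",cv2.resize(g,None,fx=7,fy=7,interpolation=cv2.INTER_CUBIC))
print("knob",onz(c,263,193,.094),"foot outline left/right",onz(c,x,175,0.003),onz(c,x+w,175,.003),"foot top edge",onz(c,263,y,0.003))
E
```

```text
[ 234  149   57   67 3068] [262.34550196 181.5065189 ]
knob [0.41616972 0.1793963  0.094     ] foot outline left/right [0.41456069 0.1449872  0.003     ] [0.42613537 0.21575353 0.003     ] foot top edge [0.38808985 0.18603805 0.003     ]
```

View pics/w1c.png

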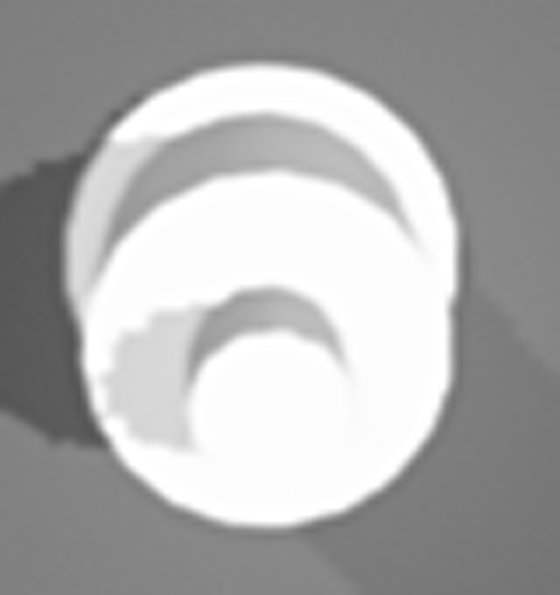

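In the 7x crop the knob top circle is centred at (271,413), radius 81, and the foot at (262,258), radius 196. That puts them at wrist pixels (263.7,199.0) and (262.4,176.9).

```bash
python3 - <<'E'
from h import *
c=bot.get_calibration("wrist")
k=onz(c,263.7,199,.094);f=onz(c,262.4,176.9,.006);print(k,f)
x,y=(k+f)[:2]/2
to(x,y,.12)
to(x,y,.071)
E
```

```text
[0.42229676 0.17912843 0.094     ] [0.4220228  0.17990164 0.006     ]
t 1.65 pos [0.4053 0.1737 0.2309] yaw -9.3 tilt [-0.0005 -0.0003] F [0.03 0.15 0.01] w 1.003
spin 0 shift [-0.0158  0.0085  0.1109] rows 3.0
t 1.65 pos [0.4053 0.1737 0.2309] yaw -9.3 tilt [-0.0005 -0.0003] F [0.03 0.15 0.01] w 1.003
spin 0 shift [-0.0158  0.0085  0.1599] rows 4.0
```

Emit:
{"name": "play_rows", "arguments": {
  "series": [
    {"translation":[-0.008,0.004,0.03],"spin":0},
    {"translation":[-0.008,0.004,0.03],"spin":0},
    {"translation":[0,0,0.03],"spin":0},
    {"translation":[0,0,0.02],"spin":0},
    {"translation":[0,0,0],"spin":0}
  ]
}}

```text
time: 2.15
tool_pos: [0.4183, 0.1813, 0.1176]
tcp_rot: [-0.244, -3.125, 0.004]
wrist_force: [-0.8, -0.3, -1.6]
width: 0.999
```

Emit:
{"name": "play_rows", "arguments": {
  "series": [
    {"translation":[0,0,0],"spin":0},
    {"translation":[0,0,0],"spin":0},
    {"translation":[0,0,0],"spin":0}
  ]
}}

```text
time: 2.45
tool_pos: [0.4231, 0.1819, 0.123]
tcp_rot: [0.246, 3.129, 0.002]
wrist_force: [1.2, 0.5, 0.2]
width: 0.999
```

```bash
python3 -c "
from h import *
to(.4222,.1795,.071)"
```

```text
t 2.45 pos [0.4231 0.1819 0.123 ] yaw -8.99 tilt [0.0029 0.0012] F [1.16 0.46 0.18] w 0.999
spin 0 shift [ 0.0006 -0.0026  0.052 ] rows 2.0
```

Emit:
{"name": "play_rows", "arguments": {
  "series": [
    {"translation":[0,-0.0015,0.025],"spin":0},
    {"translation":[0,0,0.018],"spin":0},
    {"translation":[0,0,0.01],"spin":0},
    {"translation":[0,0,0],"spin":0},
    {"translation":[0,0,0],"spin":0}
  ]
}}

```text
time: 2.95
tool_pos: [0.4223, 0.1799, 0.0691]
tcp_rot: [0.247, 3.131, 0.001]
wrist_force: [-0.3, -0.3, -0.1]
width: 1.006
```

Emit:
{"name": "play_rows", "arguments": {
  "series": [
    {"translation":[0,0,0],"spin":0},
    {"translation":[0,0,0],"spin":0},
    {"translation":[0,0,0],"spin":0},
    {"translation":[0,0,0],"spin":0},
    {"translation":[0,0,0],"spin":0}
  ],
  "jaw": -1,
  "force": 35
}}

```text
time: 3.45
tool_pos: [0.4217, 0.1797, 0.0684]
tcp_rot: [0.247, 3.132, 0.0]
wrist_force: [0.3, -0.7, 0.9]
width: 0.27
```

Emit:
{"name": "play_rows", "arguments": {
  "series": [
    {"translation":[0,0,0],"spin":0},
    {"translation":[0,0,0],"spin":0},
    {"translation":[0,0,0],"spin":0},
    {"translation":[0,0,0],"spin":0},
    {"translation":[0,0,0],"spin":0}
  ]
}}

```text
time: 3.95
tool_pos: [0.4219, 0.1797, 0.0684]
tcp_rot: [0.247, 3.132, 0.0]
wrist_force: [-0.7, -0.7, 2.0]
width: 0.264
```

Emit:
{"name": "play_rows", "arguments": {
  "series": [
    {"translation":[0,0,-0.003],"spin":0},
    {"translation":[0,0,-0.01],"spin":0},
    {"translation":[0,0,-0.02],"spin":0},
    {"translation":[0,0,-0.025],"spin":0},
    {"translation":[0,0,-0.025],"spin":0}
  ]
}}

```text
time: 4.45
tool_pos: [0.4213, 0.1796, 0.1523]
tcp_rot: [-0.247, -3.131, 0.0]
wrist_force: [0.2, 0.4, -0.2]
width: 0.265
```

Emit:
{"name": "play_rows", "arguments": {
  "series": [
    {"translation":[0,0,-0.025],"spin":0},
    {"translation":[0,0,-0.015],"spin":0},
    {"translation":[0,0,0],"spin":0},
    {"translation":[0,0,0],"spin":0},
    {"translation":[0,0,0],"spin":0}
  ]
}}

```text
time: 4.95
tool_pos: [0.4207, 0.1794, 0.19]
tcp_rot: [-0.247, -3.13, 0.001]
wrist_force: [-0.5, -0.5, -1.7]
width: 0.267
```

```bash
cat >> h.py <<'E'
def avg(n=14,cam="wrist"):
    F=[];P=[]
    for _ in range(n):
        im=bot.read_camera(cam); s=bot.read_state();F.append(s["wrist_force"]);P.append(s["tool_pos"])
    F=np.array(F);print("t",round(s["time"],2),"F",F.mean(0).round(2),"se",(F.std(0)/n**.5).round(2),"pos",np.mean(P,0).round(4),"w",round(s["width"],3)); return im
E
python3 - <<'E'
from h import *
cv2.imwrite("pics/w2.png",avg()); to(.6,.2,.19)
E
```

```text
t 5.65 F [-0.12  0.18 -1.07] se [0.12 0.19 0.11] pos [0.4214 0.1795 0.1907] w 0.271
t 5.65 pos [0.4218 0.1797 0.1913] yaw -9.02 tilt [0.0001 0.    ] F [-0.91  0.59 -1.18] w 0.271
spin 0 shift [-0.1728  0.048   0.0014] rows 4.0
```

First canister weighs about 1.07 N, so it is hollow and goes to the tall dish. I'll move to a spot between the tall and middle dishes so one picture shows both, clear of the held canister.

```bash
python3 -c "
from h import *
to(.65,.12,.28)"
```

```text
t 5.65 pos [0.4218 0.1797 0.1913] yaw -9.02 tilt [0.0001 0.    ] F [-0.91  0.59 -1.18] w 0.271
spin 0 shift [-0.2348 -0.0232 -0.0886] rows 5.0
```

Emit:
{"name": "play_rows", "arguments": {
  "series": [
    {"translation":[0,0,-0.03],"spin":0},
    {"translation":[-0.02,-0.003,-0.03],"spin":0},
    {"translation":[-0.03,-0.004,-0.0286],"spin":0},
    {"translation":[-0.035,-0.004,0],"spin":0},
    {"translation":[-0.04,-0.004,0],"spin":0}
  ]
}}

```text
time: 6.15
tool_pos: [0.5446, 0.1453, 0.2821]
tcp_rot: [0.246, 3.128, 0.002]
wrist_force: [-0.6, 0.4, -1.2]
width: 0.268
```

Emit:
{"name": "play_rows", "arguments": {
  "series": [
    {"translation":[-0.04,-0.004,0],"spin":0},
    {"translation":[-0.035,-0.003,0],"spin":0},
    {"translation":[-0.025,-0.001,0],"spin":0},
    {"translation":[-0.01,0,0],"spin":0},
    {"translation":[0,0,0],"spin":0}
  ]
}}

```text
time: 6.65
tool_pos: [0.6508, 0.1198, 0.2791]
tcp_rot: [-0.248, -3.131, 0.0]
wrist_force: [0.3, -0.2, -1.7]
width: 0.268
```

```bash
python3 - <<'E'
from h import *
im=avg(3);c=bot.get_calibration("wrist");np.save("c3.npy",c,allow_pickle=True)
cv2.imwrite("pics/w3.png",im);cv2.imwrite("pics/w3b.png",cv2.resize(im,(800,600),interpolation=cv2.INTER_CUBIC))
E
```

```text
t 6.8 F [ 0.01 -0.45 -1.22] se [0.11 0.13 0.22] pos [0.6494 0.1204 0.2796] w 0.269
```

View pics/w3b.png

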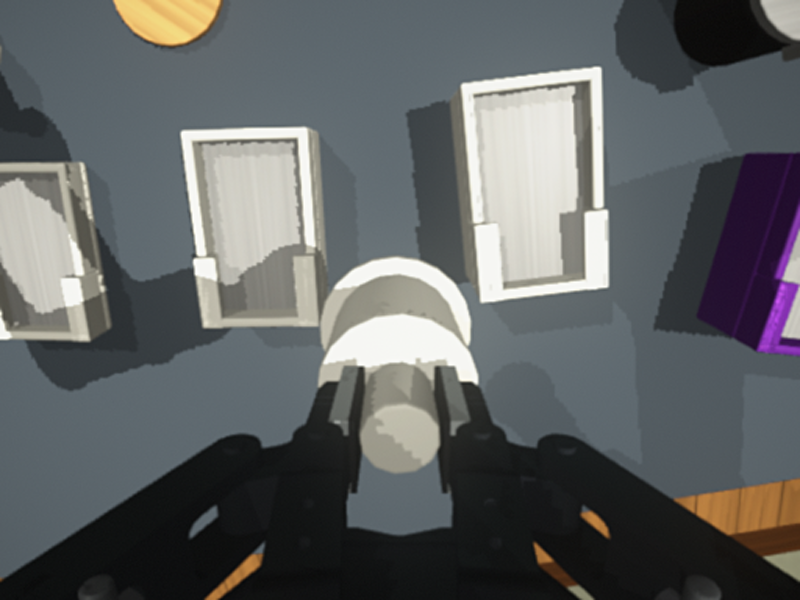

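The picture (800x600) shows the tall dish with mouth rim corners (460,85) and (602,67) and far corners (482,303) and (608,289). The middle dish has mouth corners (181,132) and (308,128) and far corners (203,328) and (~314,326). The held canister hangs upright at (400,300). I'll get the poses from these.

```bash
cat >> h.py <<'E'
def dish(c,ml,mr,fl,fr,H,sc=1.5625):
    q=lambda U,z:onz(c,(U[0]+.5)/sc-.5,(U[1]+.5)/sc-.5,z)[:2]
    a,b,d,e=q(ml,H),q(mr,H),q(fl,H+.007),q(fr,H+.007)
    src=np.array([[-.096,-.048],[-.096,.048],[.058,-.048],[.058,.048]]) # left in wrist img = -y
    dst=np.array([a,b,d,e]);sm,dm=src.mean(0),dst.mean(0)
    A=(src-sm).T@(dst-dm); th=np.arctan2(A[0,1]-A[1,0],A[0,0]+A[1,1])
    Rm=np.array([[np.cos(th),-np.sin(th)],[np.sin(th),np.cos(th)]]);t=dm-Rm@sm
    print("centre",t.round(4),"yaw",np.degrees(th).round(2),"res mm",((src@Rm.T+t-dst)*1e3).round(1).tolist())
    for n,x in(("mouth",-.045),("home",.015)): print(n,(t+Rm@[x,0]).round(4))
    return t,th
E
python3 - <<'E'
from h import *
c=np.load("c3.npy",allow_pickle=True).item()
dish(c,(460,85),(602,67),(482,303),(608,289),.078)
dish(c,(181,132),(308,128),(203,328),(314,326),.054)
im=cv2.imread("pics/w3.png")
a=cv2.resize(im[35:200,285:400],None,fx=4,fy=4,interpolation=cv2.INTER_CUBIC)
cv2.imwrite("pics/w3c.png",a[:600])
E
```

```text
centre [0.6307 0.226 ] yaw -1.61 res mm [[-0.2, 0.4], [-0.1, -0.0], [0.7, -0.9], [-0.5, 0.5]]
mouth [0.5857 0.2272]
home [0.6457 0.2256]
centre [0.6299 0.0072] yaw -8.7 res mm [[-1.5, -0.5], [-0.1, -0.1], [-0.2, -1.8], [1.8, 2.4]]
mouth [0.5854 0.014 ]
home [0.6447 0.005 ]
```

```bash
python3 -c "
from h import *
to(.5857,.2272,.16,-1.6)"
```

```text
t 6.8 pos [0.6491 0.1206 0.2798] yaw -8.99 tilt [-0.001   0.0001] F [-0.23 -0.59 -0.79] w 0.269
spin -1.48 shift [0.0662 0.1048 0.1199] rows 3.0
```

Emit:
{"name": "play_rows", "arguments": {
  "series": [
    {"translation":[0,0,0],"spin":-0.74},
    {"translation":[0,0,0],"spin":-0.74},
    {"translation":[0.016,0.026,0],"spin":0},
    {"translation":[0.02,0.032,0],"spin":0},
    {"translation":[0.02,0.032,0],"spin":0}
  ]
}}

```text
time: 7.3
tool_pos: [0.595, 0.2125, 0.2804]
tcp_rot: [0.045, 3.141, 0.001]
wrist_force: [-1.1, 1.3, -0.7]
width: 0.268
```

Emit:
{"name": "play_rows", "arguments": {
  "series": [
    {"translation":[0.0102,0.0148,0.02],"spin":0},
    {"translation":[0,0,0.035],"spin":0},
    {"translation":[0,0,0.035],"spin":0},
    {"translation":[0,0,0.02],"spin":0},
    {"translation":[0,0,0],"spin":0}
  ]
}}

```text
time: 7.8
tool_pos: [0.5828, 0.2262, 0.166]
tcp_rot: [-0.042, -3.134, 0.004]
wrist_force: [0.2, 0.0, -0.6]
width: 0.268
```

```bash
python3 -c "
from h import *
im=avg(6)
to(.5857,.2272,.16,-1.6)
cv2.imwrite('pics/w4.png',im)"
```

```text
t 8.1 F [ 0.21  0.23 -0.96] se [0.16 0.24 0.16] pos [0.5871 0.2271 0.1714] w 0.267
t 8.1 pos [0.5882 0.2272 0.1724] yaw -1.61 tilt [0.0037 0.0013] F [ 0.77 -0.11 -0.95] w 0.267
spin -0.0 shift [ 0.0026 -0.0001  0.0124] rows 1.0
```

View pics/w4.png

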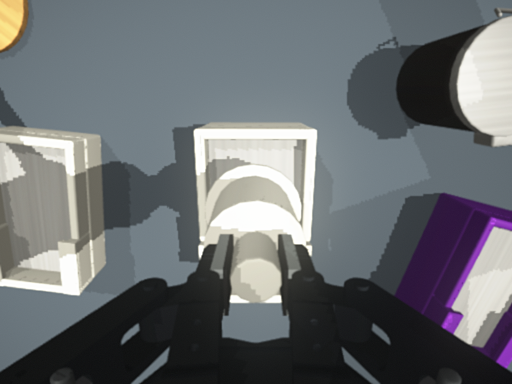

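The view shows the canister centred over the tall dish's mouth (foot at columns 206–300, inner rim 206–304). Lowering to just above the highest possible floor.

Emit:
{"name": "play_rows", "arguments": {
  "series": [
    {"translation":[0,0,0.01],"spin":0},
    {"translation":[0,0,0.01],"spin":0},
    {"translation":[0,0,0.008],"spin":0},
    {"translation":[0,0,0],"spin":0},
    {"translation":[0,0,0],"spin":0}
  ]
}}

```text
time: 8.6
tool_pos: [0.5865, 0.2265, 0.1409]
tcp_rot: [-0.044, -3.14, 0.001]
wrist_force: [0.2, -0.2, -1.1]
width: 0.267
```

Emit:
{"name": "play_rows", "arguments": {
  "series": [
    {"translation":[0,0,0],"spin":0},
    {"translation":[0,0,0],"spin":0}
  ]
}}

```text
time: 8.8
tool_pos: [0.5874, 0.2269, 0.1424]
tcp_rot: [0.044, 3.14, 0.0]
wrist_force: [-0.4, 0.1, -1.4]
width: 0.269
```

```bash
python3 -c "
from h import *
avg(4)"
```

```text
t 9.0 F [ 0.04  0.09 -1.18] se [0.2  0.29 0.2 ] pos [0.5873 0.2268 0.1423] w 0.266
```

Emit:
{"name": "play_rows", "arguments": {
  "series": [
    {"translation":[0,0,0.0015],"spin":0},
    {"translation":[0,0,0.0015],"spin":0},
    {"translation":[0,0,0],"spin":0},
    {"translation":[0,0,0],"spin":0}
  ]
}}

```text
time: 9.4
tool_pos: [0.5869, 0.2267, 0.1387]
tcp_rot: [-0.044, -3.141, 0.0]
wrist_force: [0.5, -0.9, -0.8]
width: 0.265
```

Emit:
{"name": "play_rows", "arguments": {
  "series": [
    {"translation":[0,0,0.0008],"spin":0},
    {"translation":[0,0,0],"spin":0},
    {"translation":[0,0,0],"spin":0}
  ]
}}

```text
time: 9.7
tool_pos: [0.587, 0.2267, 0.1381]
tcp_rot: [-0.044, -3.141, 0.0]
wrist_force: [0.4, 0.2, -1.1]
width: 0.267
```

Emit:
{"name": "play_rows", "arguments": {
  "series": [
    {"translation":[0,0,0.0008],"spin":0},
    {"translation":[0,0,0],"spin":0},
    {"translation":[0,0,0],"spin":0}
  ]
}}

```text
time: 10.0
tool_pos: [0.587, 0.2267, 0.1372]
tcp_rot: [-0.044, -3.141, -0.0]
wrist_force: [0.5, 0.3, -1.3]
width: 0.269
```

Emit:
{"name": "play_rows", "arguments": {
  "series": [
    {"translation":[0,0,0.0008],"spin":0},
    {"translation":[0,0,0],"spin":0},
    {"translation":[0,0,0],"spin":0}
  ]
}}

```text
time: 10.3
tool_pos: [0.5869, 0.2267, 0.1364]
tcp_rot: [-0.044, -3.141, 0.0]
wrist_force: [-0.6, -0.0, -1.5]
width: 0.269
```

Emit:
{"name": "play_rows", "arguments": {
  "series": [
    {"translation":[0,0,0.0008],"spin":0},
    {"translation":[0,0,0],"spin":0},
    {"translation":[0,0,0],"spin":0}
  ]
}}

```text
time: 10.6
tool_pos: [0.587, 0.2267, 0.1356]
tcp_rot: [-0.044, -3.141, 0.0]
wrist_force: [1.0, -0.2, -1.6]
width: 0.268
```

Emit:
{"name": "play_rows", "arguments": {
  "series": [
    {"translation":[0,0,0.0008],"spin":0},
    {"translation":[0,0,0],"spin":0},
    {"translation":[0,0,0],"spin":0}
  ]
}}

```text
time: 10.9
tool_pos: [0.587, 0.2268, 0.1348]
tcp_rot: [-0.044, -3.141, 0.0]
wrist_force: [0.7, 0.8, -1.0]
width: 0.269
```

Emit:
{"name": "play_rows", "arguments": {
  "series": [
    {"translation":[0,0,0.0008],"spin":0},
    {"translation":[0,0,0],"spin":0},
    {"translation":[0,0,0],"spin":0}
  ]
}}

```text
time: 11.2
tool_pos: [0.587, 0.2267, 0.134]
tcp_rot: [-0.044, -3.141, 0.0]
wrist_force: [0.9, -0.2, -0.3]
width: 0.267
```

Emit:
{"name": "play_rows", "arguments": {
  "series": [
    {"translation":[0,0,0.0006],"spin":0},
    {"translation":[0,0,0],"spin":0},
    {"translation":[0,0,0],"spin":0}
  ]
}}

```text
time: 11.5
tool_pos: [0.5869, 0.2268, 0.1334]
tcp_rot: [-0.044, -3.141, 0.0]
wrist_force: [0.5, 0.3, -1.6]
width: 0.271
```

```bash
python3 -c "
from h import *
avg(3)"
```

```text
t 11.65 F [-0.14 -0.09 -1.17] se [0.34 0.19 0.12] pos [0.587  0.2268 0.1335] w 0.268
```

Emit:
{"name": "play_rows", "arguments": {
  "series": [
    {"translation":[0,0,0.0008],"spin":0},
    {"translation":[0,0,0],"spin":0},
    {"translation":[0,0,0],"spin":0}
  ]
}}

```text
time: 11.95
tool_pos: [0.5869, 0.2267, 0.1326]
tcp_rot: [-0.044, -3.141, 0.0]
wrist_force: [-0.2, -0.4, -1.0]
width: 0.266
```

Emit:
{"name": "play_rows", "arguments": {
  "series": [
    {"translation":[0,0,0.0008],"spin":0},
    {"translation":[0,0,0],"spin":0},
    {"translation":[0,0,0],"spin":0}
  ]
}}

```text
time: 12.25
tool_pos: [0.5869, 0.2268, 0.1318]
tcp_rot: [-0.044, -3.141, 0.0]
wrist_force: [0.2, 0.1, -1.8]
width: 0.268
```

Emit:
{"name": "play_rows", "arguments": {
  "series": [
    {"translation":[0,0,0.0008],"spin":0},
    {"translation":[0,0,0],"spin":0},
    {"translation":[0,0,0],"spin":0}
  ]
}}

```text
time: 12.55
tool_pos: [0.5871, 0.2268, 0.1312]
tcp_rot: [0.044, 3.141, 0.0]
wrist_force: [-0.4, -1.1, -0.1]
width: 0.268
```

Emit:
{"name": "play_rows", "arguments": {
  "series": [
    {"translation":[0,0,0.0008],"spin":0},
    {"translation":[0,0,0],"spin":0},
    {"translation":[0,0,0],"spin":0}
  ]
}}

```text
time: 12.85
tool_pos: [0.5873, 0.2268, 0.1307]
tcp_rot: [0.044, 3.141, 0.0]
wrist_force: [-0.0, 0.2, 1.3]
width: 0.27
```

Contact is felt at TCP z ≈ 0.1313 (floor about 3 mm above the point), with light load. Now sliding.

Emit:
{"name": "play_rows", "arguments": {
  "series": [
    {"translation":[-0.004,0,-0.0003],"spin":0},
    {"translation":[-0.006,0,0],"spin":0},
    {"translation":[-0.006,0,0],"spin":0},
    {"translation":[-0.006,0,0],"spin":0},
    {"translation":[0,0,0],"spin":0}
  ]
}}

```text
time: 13.35
tool_pos: [0.6104, 0.2261, 0.1307]
tcp_rot: [0.045, 3.14, 0.0]
wrist_force: [0.7, 0.7, 2.3]
width: 0.265
```

Emit:
{"name": "play_rows", "arguments": {
  "series": [
    {"translation":[-0.004,0,0],"spin":0},
    {"translation":[-0.004,0,0],"spin":0},
    {"translation":[-0.004,0,0],"spin":0},
    {"translation":[0,0,0],"spin":0},
    {"translation":[0,0,0],"spin":0}
  ]
}}

```text
time: 13.85
tool_pos: [0.6214, 0.2258, 0.1307]
tcp_rot: [0.044, 3.14, 0.0]
wrist_force: [1.0, -0.4, 2.8]
width: 0.268
```

```bash
python3 -c "
from h import *
avg(3);to(.6457,.2256,.131,-1.6)"
```

```text
t 14.0 F [ 0.87 -0.17  2.58] se [0.19 0.13 0.09] pos [0.6213 0.2258 0.1307] w 0.267
t 14.0 pos [0.6212 0.2258 0.1307] yaw -1.62 tilt [0.0007 0.0001] F [ 0.95 -0.47  2.36] w 0.267
spin -0.0 shift [-0.0245  0.0005 -0.0003] rows 1.0
```

Emit:
{"name": "play_rows", "arguments": {
  "series": [
    {"translation":[-0.004,0,-0.0002],"spin":0},
    {"translation":[-0.005,0,0],"spin":0},
    {"translation":[-0.005,0,0],"spin":0},
    {"translation":[-0.004,0,0],"spin":0},
    {"translation":[0,0,0],"spin":0}
  ]
}}

```text
time: 14.5
tool_pos: [0.6398, 0.2252, 0.1307]
tcp_rot: [0.045, 3.141, 0.0]
wrist_force: [-0.1, 0.3, 1.7]
width: 0.264
```

Emit:
{"name": "play_rows", "arguments": {
  "series": [
    {"translation":[-0.002,0,0],"spin":0},
    {"translation":[0,0,0],"spin":0},
    {"translation":[0,0,0],"spin":0}
  ]
}}

```text
time: 14.8
tool_pos: [0.641, 0.2252, 0.1307]
tcp_rot: [0.044, 3.141, -0.0]
wrist_force: [-0.7, -0.0, 2.8]
width: 0.27
```

```bash
python3 -c "
from h import *
avg(3);to(.6457,.2256,.131,-1.6)"
```

```text
t 14.95 F [-0.45 -0.17  2.23] se [0.2  0.35 0.16] pos [0.641  0.2252 0.1308] w 0.267
t 14.95 pos [0.641  0.2252 0.1308] yaw -1.61 tilt [ 0.0002 -0.    ] F [-0.09  0.65  2.57] w 0.267
spin -0.0 shift [-0.0047  0.0005 -0.0002] rows 1.0
```

Emit:
{"name": "play_rows", "arguments": {
  "series": [
    {"translation":[-0.001,0,0],"spin":0},
    {"translation":[-0.001,0,0],"spin":0},
    {"translation":[0,0,0],"spin":0},
    {"translation":[0,0,0],"spin":0}
  ]
}}

```text
time: 15.35
tool_pos: [0.643, 0.2252, 0.1308]
tcp_rot: [-0.044, -3.141, -0.0]
wrist_force: [-1.3, 0.3, 2.2]
width: 0.269
```

Emit:
{"name": "play_rows", "arguments": {
  "series": [
    {"translation":[-0.001,0,0],"spin":0},
    {"translation":[0,0,0],"spin":0},
    {"translation":[0,0,0],"spin":0}
  ]
}}

```text
time: 15.65
tool_pos: [0.6438, 0.2252, 0.1307]
tcp_rot: [-0.044, -3.141, 0.0]
wrist_force: [-0.3, -0.5, 1.8]
width: 0.27
```

Emit:
{"name": "play_rows", "arguments": {
  "series": [
    {"translation":[-0.0007,0,0],"spin":0},
    {"translation":[0,0,0],"spin":0},
    {"translation":[0,0,0],"spin":0}
  ]
}}

```text
time: 15.95
tool_pos: [0.6443, 0.2252, 0.1308]
tcp_rot: [-0.044, -3.141, 0.0]
wrist_force: [-2.7, 0.8, 3.5]
width: 0.27
```

Emit:
{"name": "play_rows", "arguments": {
  "series": [
    {"translation":[-0.0007,0,0],"spin":0},
    {"translation":[0,0,0],"spin":0},
    {"translation":[0,0,0],"spin":0}
  ]
}}

```text
time: 16.25
tool_pos: [0.6449, 0.2251, 0.1308]
tcp_rot: [-0.044, -3.14, 0.0]
wrist_force: [-4.3, -0.3, 5.0]
width: 0.269
```

The back stop is felt (Fx −4.3 N at x = 0.645, expected home 0.6457). Relieving the push, then releasing.

Emit:
{"name": "play_rows", "arguments": {
  "series": [
    {"translation":[0.0008,0,-0.0004],"spin":0},
    {"translation":[0,0,0],"spin":0},
    {"translation":[0,0,0],"spin":0}
  ]
}}

```text
time: 16.55
tool_pos: [0.6444, 0.2251, 0.1308]
tcp_rot: [-0.044, -3.141, 0.0]
wrist_force: [-1.3, 0.5, 2.5]
width: 0.267
```

Emit:
{"name": "play_rows", "arguments": {
  "series": [
    {"translation":[0,0,0],"spin":0},
    {"translation":[0,0,0],"spin":0},
    {"translation":[0,0,0],"spin":0},
    {"translation":[0,0,0],"spin":0},
    {"translation":[0,0,0],"spin":0}
  ],
  "jaw": 1
}}

```text
time: 17.05
tool_pos: [0.6447, 0.2251, 0.1312]
tcp_rot: [0.044, 3.141, -0.0]
wrist_force: [0.5, -0.7, -0.3]
width: 1.0
```

Emit:
{"name": "play_rows", "arguments": {
  "series": [
    {"translation":[0,0,-0.01],"spin":0},
    {"translation":[0,0,-0.03],"spin":0},
    {"translation":[0,0,-0.04],"spin":0},
    {"translation":[0,0,-0.04],"spin":0},
    {"translation":[0,0,0],"spin":0}
  ]
}}

```text
time: 17.55
tool_pos: [0.6487, 0.2264, 0.261]
tcp_rot: [0.044, 3.127, 0.007]
wrist_force: [0.8, 0.4, 0.9]
width: 1.0
```

```bash
python3 - <<'E'
from h import *
cv2.imwrite("pics/w5.png",avg(3))
c=bot.get_calibration("wrist")
for n,z in(("knob",.157),("foot",.069)): print(n,proj(c,[.6445,.2252,z]))
to(.40,-.216,.25,-9)
E
```

```text
t 17.7 F [-0.49  0.14 -0.53] se [0.09 0.31 0.21] pos [0.6459 0.2256 0.2547] w 1.001
knob [255.29870037 195.98183031]
foot [255.24140883 171.89196184]
t 17.7 pos [0.6447 0.2251 0.252 ] yaw -1.62 tilt [0.0012 0.0003] F [-0.68 -0.51 -0.64] w 1.001
spin 1.48 shift [ 0.1727 -0.474   0.0016] rows 10.0
```

View pics/w5.png

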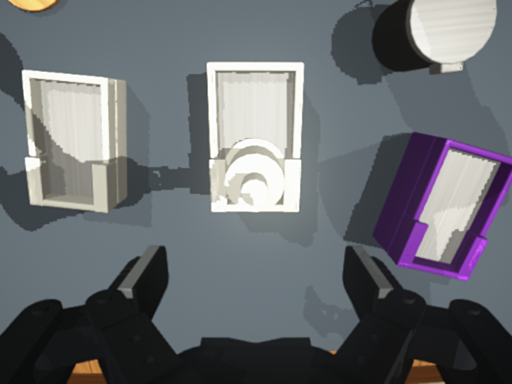

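The first canister stands upright under both lips of the tall dish, knob at (255,190), against the back stop. Next, the second canister.

Emit:
{"name": "play_rows", "arguments": {
  "series": [
    {"translation":[0,0,0],"spin":0.74},
    {"translation":[0,0,0],"spin":0.74},
    {"translation":[0.0124,-0.0339,0],"spin":0},
    {"translation":[0.0124,-0.0339,0],"spin":0},
    {"translation":[0.0124,-0.0339,0],"spin":0}
  ]
}}

```text
time: 18.2
tool_pos: [0.5899, 0.1295, 0.2485]
tcp_rot: [-0.245, -3.128, 0.002]
wrist_force: [0.5, -0.6, -0.6]
width: 1.003
```

Emit:
{"name": "play_rows", "arguments": {
  "series": [
    {"translation":[0.0124,-0.0339,0],"spin":0},
    {"translation":[0.0124,-0.0339,0],"spin":0},
    {"translation":[0.0124,-0.0339,0],"spin":0},
    {"translation":[0.0124,-0.0339,0],"spin":0},
    {"translation":[0.0124,-0.0339,0],"spin":0}
  ]
}}

```text
time: 18.7
tool_pos: [0.5019, -0.0282, 0.2491]
tcp_rot: [-0.246, -3.128, 0.0]
wrist_force: [-0.4, -0.8, -0.3]
width: 1.002
```

Emit:
{"name": "play_rows", "arguments": {
  "series": [
    {"translation":[0.0124,-0.0339,0],"spin":0},
    {"translation":[0.0124,-0.0339,0],"spin":0},
    {"translation":[0.0124,-0.0339,0],"spin":0},
    {"translation":[0.0124,-0.0339,0],"spin":0},
    {"translation":[0.0124,-0.0339,0],"spin":0}
  ]
}}

```text
time: 19.2
tool_pos: [0.4143, -0.1854, 0.2493]
tcp_rot: [-0.246, -3.129, -0.002]
wrist_force: [0.9, 0.7, -0.4]
width: 0.999
```

Emit:
{"name": "play_rows", "arguments": {
  "series": [
    {"translation":[0.0124,-0.0339,0],"spin":0},
    {"translation":[0,0,0],"spin":0},
    {"translation":[0,0,0],"spin":0},
    {"translation":[0,0,0],"spin":0}
  ]
}}

```text
time: 19.6
tool_pos: [0.3985, -0.2155, 0.2502]
tcp_rot: [-0.246, -3.13, -0.002]
wrist_force: [-0.3, 1.0, 0.6]
width: 1.003
```

```bash
python3 - <<'E'
from h import *
im=avg(6);c=bot.get_calibration("wrist");np.save("c6.npy",c,allow_pickle=True);cv2.imwrite("pics/w6.png",im)
k=proj(c,[.422,-.216,.05]);print(k,proj(c,[.422,-.216,.094]))
hsv=cv2.cvtColor(im,cv2.COLOR_BGR2HSV)
m=((hsv[...,1]<40)&(hsv[...,2]>150)).astype(np.uint8)
n,l,st,ce=cv2.connectedComponentsWithStats(m)
for i in range(1,n):
    if st[i][4]>800: print(st[i],ce[i])
u,v=k.astype(int)
cv2.imwrite("pics/w6c.png",cv2.resize(im[max(0,v-50):v+50,u-50:u+50],None,fx=6,fy=6,interpolation=cv2.INTER_CUBIC));print("crop origin",u-50,max(0,v-50))
E
```

```text
t 19.9 F [ 0.12 -0.04 -0.1 ] se [0.24 0.15 0.14] pos [ 0.399  -0.2155  0.2508] w 1.001
[258.09068842 187.54299302] [258.4836517  199.10123094]
[ 230  151   54   63 2712] [256.64159292 181.73672566]
[ 404  228   87   80 4343] [445.04236703 263.52498273]
[ 254  243   74  105 6291] [287.71514863 289.86266094]
crop origin 208 137
```

View pics/w6c.png

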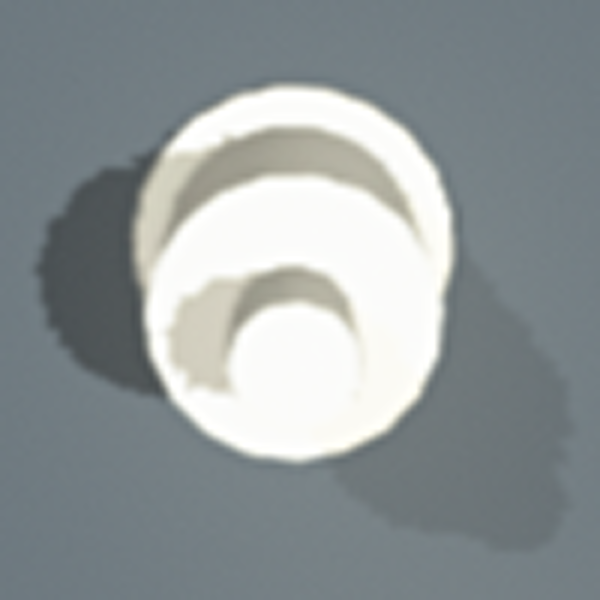

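In the 6x crop the knob top is centred at (295,367) and the foot at (293,244). That gives wrist pixels (256.7,197.8) and (256.4,177.2).

```bash
python3 - <<'E'
from h import *
c=np.load("c6.npy",allow_pickle=True).item()
k=onz(c,256.7,197.8,.094);f=onz(c,256.4,177.2,.006);print(k,f)
x,y=(k+f)[:2]/2
to(x,y,.068,-9)
E
```

```text
[ 0.420305   -0.21761626  0.094     ] [ 0.42007245 -0.21754381  0.006     ]
t 19.9 pos [ 0.3991 -0.2157  0.2511] yaw -8.93 tilt [-0.      0.0001] F [-0.19 -0.4  -0.61] w 1.001
spin 0.01 shift [-0.0211  0.0015  0.1831] rows 4.0
```

Emit:
{"name": "play_rows", "arguments": {
  "series": [
    {"translation":[-0.011,0.001,0.02],"spin":0},
    {"translation":[-0.01,0.0005,0.035],"spin":0},
    {"translation":[0,0,0.04],"spin":0},
    {"translation":[0,0,0.03],"spin":0},
    {"translation":[0,0,0],"spin":0}
  ]
}}

```text
time: 20.4
tool_pos: [0.4162, -0.2157, 0.1215]
tcp_rot: [-0.245, -3.123, -0.007]
wrist_force: [0.2, -0.7, -0.2]
width: 1.0
```

Emit:
{"name": "play_rows", "arguments": {
  "series": [
    {"translation":[0,0,0],"spin":0},
    {"translation":[0,0,0.025],"spin":0},
    {"translation":[0,0,0.02],"spin":0},
    {"translation":[0,0,0.01],"spin":0},
    {"translation":[0,0,0],"spin":0}
  ]
}}

```text
time: 20.9
tool_pos: [0.42, -0.2183, 0.0716]
tcp_rot: [0.247, 3.132, -0.0]
wrist_force: [-0.8, 0.1, 1.0]
width: 1.0
```

```bash
python3 - <<'E'
from h import *
avg(6);to(.4202,-.2176,.068,-9)
E
```

```text
t 21.2 F [ 0.13 -0.22 -0.05] se [0.15 0.1  0.12] pos [ 0.4208 -0.2189  0.0727] w 0.997
t 21.2 pos [ 0.4206 -0.2187  0.0724] yaw -9.02 tilt [ 0.002  -0.0012] F [-0.12 -0.5  -0.17] w 0.997
spin -0.0 shift [0.0006 0.0011 0.0044] rows 1.0
```

Emit:
{"name": "play_rows", "arguments": {
  "series": [
    {"translation":[0,0.001,0.0025],"spin":0},
    {"translation":[0,0,0.0015],"spin":0},
    {"translation":[0,0,0],"spin":0},
    {"translation":[0,0,0],"spin":0}
  ]
}}

```text
time: 21.6
tool_pos: [0.4197, -0.2171, 0.067]
tcp_rot: [-0.247, -3.131, -0.0]
wrist_force: [-0.6, 0.4, 0.3]
width: 1.004
```

Emit:
{"name": "play_rows", "arguments": {
  "series": [
    {"translation":[0,0,0],"spin":0},
    {"translation":[0,0,0],"spin":0},
    {"translation":[0,0,0],"spin":0},
    {"translation":[0,0,0],"spin":0},
    {"translation":[0,0,0],"spin":0}
  ],
  "jaw": -1,
  "force": 40
}}

```text
time: 22.1
tool_pos: [0.42, -0.2174, 0.0674]
tcp_rot: [0.247, 3.132, -0.0]
wrist_force: [-0.0, -0.0, 0.2]
width: 0.265
```

Emit:
{"name": "play_rows", "arguments": {
  "series": [
    {"translation":[0,0,0],"spin":0},
    {"translation":[0,0,0],"spin":0},
    {"translation":[0,0,0],"spin":0},
    {"translation":[0,0,0],"spin":0}
  ]
}}

```text
time: 22.5
tool_pos: [0.42, -0.2174, 0.0674]
tcp_rot: [0.247, 3.132, -0.0]
wrist_force: [0.6, -0.5, 2.1]
width: 0.262
```

Emit:
{"name": "play_rows", "arguments": {
  "series": [
    {"translation":[0,0,-0.003],"spin":0},
    {"translation":[0,0,-0.01],"spin":0},
    {"translation":[0,0,-0.02],"spin":0},
    {"translation":[0,0,-0.025],"spin":0},
    {"translation":[0,0,-0.025],"spin":0}
  ]
}}

```text
time: 23.0
tool_pos: [0.419, -0.2166, 0.1505]
tcp_rot: [-0.247, -3.13, -0.002]
wrist_force: [0.8, 0.1, -3.9]
width: 0.266
```

Emit:
{"name": "play_rows", "arguments": {
  "series": [
    {"translation":[0,0,-0.025],"spin":0},
    {"translation":[0,0,-0.015],"spin":0},
    {"translation":[0,0,0],"spin":0},
    {"translation":[0,0,0],"spin":0},
    {"translation":[0,0,0],"spin":0}
  ]
}}

```text
time: 23.5
tool_pos: [0.4187, -0.2165, 0.1886]
tcp_rot: [-0.247, -3.129, -0.002]
wrist_force: [0.6, 1.0, -5.1]
width: 0.269
```

```bash
python3 - <<'E'
from h import *
avg(14);to(.65,-.1,.28,-9)
E
```

```text
t 24.2 F [ 0.15 -0.05 -4.48] se [0.14 0.14 0.12] pos [ 0.4195 -0.217   0.1896] w 0.268
t 24.2 pos [ 0.4199 -0.2172  0.1902] yaw -9.02 tilt [ 0.0001 -0.    ] F [ 0.76  0.13 -4.5 ] w 0.268
spin -0.0 shift [-0.2089  0.1518 -0.0898] rows 5.0
```

The second weighs 4.48 N, so it is solid and goes to the low dish. Taking one look at that dish from between it and the middle one.

Emit:
{"name": "play_rows", "arguments": {
  "series": [
    {"translation":[0,0,-0.03],"spin":0},
    {"translation":[-0.02,0.014,-0.03],"spin":0},
    {"translation":[-0.03,0.022,-0.03],"spin":0},
    {"translation":[-0.035,0.026,0],"spin":0},
    {"translation":[-0.035,0.026,0],"spin":0}
  ]
}}

```text
time: 24.7
tool_pos: [0.5544, -0.1488, 0.2825]
tcp_rot: [0.248, 3.128, -0.002]
wrist_force: [-0.9, -1.1, -4.7]
width: 0.264
```

Emit:
{"name": "play_rows", "arguments": {
  "series": [
    {"translation":[-0.035,0.026,0],"spin":0},
    {"translation":[-0.03,0.022,0],"spin":0},
    {"translation":[-0.02,0.014,0],"spin":0},
    {"translation":[0,0,0],"spin":0},
    {"translation":[0,0,0],"spin":0}
  ]
}}

```text
time: 25.2
tool_pos: [0.6458, -0.1008, 0.2793]
tcp_rot: [-0.245, -3.13, 0.0]
wrist_force: [-0.8, -0.1, -4.5]
width: 0.266
```

```bash
python3 - <<'E'
from h import *
im=avg(4);c=bot.get_calibration("wrist");np.save("c7.npy",c,allow_pickle=True)
cv2.imwrite("pics/w7.png",im);cv2.imwrite("pics/w7b.png",cv2.resize(im,(800,600),interpolation=cv2.INTER_CUBIC))
E
```

```text
t 25.4 F [ 0.49 -0.16 -4.33] se [0.1  0.25 0.2 ] pos [ 0.6451 -0.1016  0.2799] w 0.264
```

View pics/w7b.png

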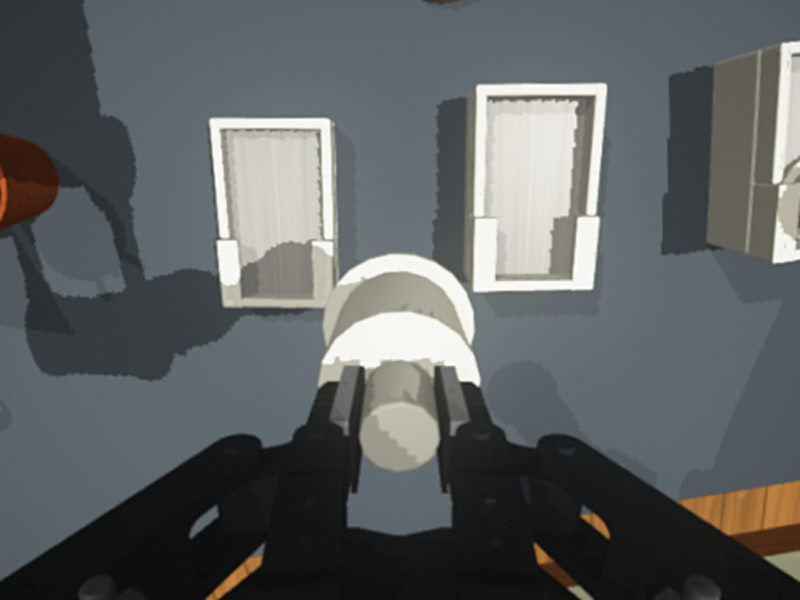

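The low dish shows mouth corners (209,119) and (331,119) and far corners (222,307) and (~333,306). The held canister is upright.

```bash
python3 - <<'E'
from h import *
c=np.load("c7.npy",allow_pickle=True).item()
t,th=dish(c,(209,119),(331,119),(222,307),(333,306),.030)
m=t+[-.045*np.cos(th),-.045*np.sin(th)]
im=cv2.imread("pics/w7.png")[60:205,120:230]
cv2.imwrite("pics/w7c.png",cv2.resize(im,None,fx=4,fy=4,interpolation=cv2.INTER_CUBIC))
to(*m,.12,np.degrees(th))
E
```

```text
centre [ 0.6182 -0.2023] yaw -9.91 res mm [[-1.2, -0.0], [-0.8, -0.5], [-0.1, 0.5], [2.2, 0.1]]
mouth [ 0.5738 -0.1946]
home [ 0.6329 -0.2049]
t 25.4 pos [ 0.645  -0.1018  0.2803] yaw -9.07 tilt [-0.0003 -0.0001] F [ 0.23  0.53 -4.23] w 0.264
spin 0.17 shift [ 0.0541 -0.1036  0.1603] rows 4.0
```

View pics/w7c.png

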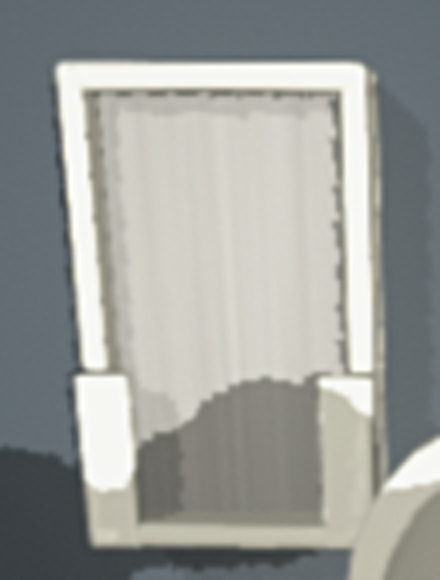

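Emit:
{"name": "play_rows", "arguments": {
  "series": [
    {"translation":[0,0,0],"spin":0.17},
    {"translation":[0.0141,-0.0236,0],"spin":0},
    {"translation":[0.015,-0.03,0],"spin":0},
    {"translation":[0.015,-0.03,0],"spin":0},
    {"translation":[0.01,-0.02,0.01],"spin":0}
  ]
}}

```text
time: 25.9
tool_pos: [0.5741, -0.1963, 0.2724]
tcp_rot: [0.273, 3.126, -0.003]
wrist_force: [0.6, -0.3, -3.9]
width: 0.265
```

Emit:
{"name": "play_rows", "arguments": {
  "series": [
    {"translation":[0,0,0.03],"spin":0},
    {"translation":[0,0,0.04],"spin":0},
    {"translation":[0,0,0.04],"spin":0},
    {"translation":[0,0,0.03],"spin":0},
    {"translation":[0,0,0],"spin":0}
  ]
}}

```text
time: 26.4
tool_pos: [0.5699, -0.1927, 0.1247]
tcp_rot: [-0.271, -3.119, -0.005]
wrist_force: [-1.1, 0.8, -5.6]
width: 0.268
```

Emit:
{"name": "play_rows", "arguments": {
  "series": [
    {"translation":[0,0,0],"spin":0},
    {"translation":[0,0,0],"spin":0}
  ]
}}

```text
time: 26.6
tool_pos: [0.5767, -0.1949, 0.1332]
tcp_rot: [0.27, 3.125, -0.002]
wrist_force: [1.4, -0.8, -3.1]
width: 0.267
```

```bash
python3 -c "
from h import *
im=avg(6)
to(.5738,-.1946,.092,-9.9)
cv2.imwrite('pics/w8.png',im)"
```

```text
t 26.9 F [ 0.12 -0.2  -4.56] se [0.17 0.19 0.17] pos [ 0.5763 -0.1946  0.1326] w 0.266
t 26.9 pos [ 0.5755 -0.1942  0.1315] yaw -9.86 tilt [ 0.002  -0.0008] F [-0.38 -0.34 -5.23] w 0.266
spin 0.01 shift [ 0.0017 -0.0006  0.0395] rows 1.0
```

View pics/w8.png

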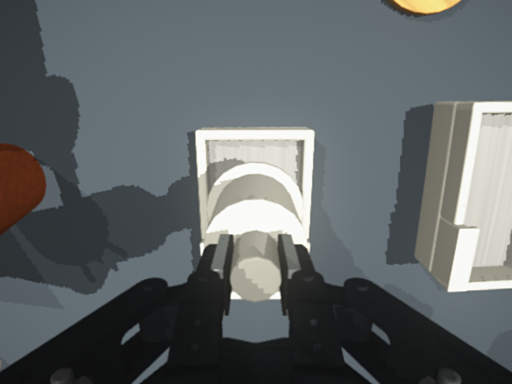

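Well centred: foot at columns 207–303, inner rim 207–304, and the mouth edge is level. Lowering.

Emit:
{"name": "play_rows", "arguments": {
  "series": [
    {"translation":[0.001,0,0.01],"spin":0},
    {"translation":[0,0,0.012],"spin":0},
    {"translation":[0,0,0.01],"spin":0},
    {"translation":[0,0,0.0045],"spin":0},
    {"translation":[0,0,0],"spin":0}
  ]
}}

```text
time: 27.4
tool_pos: [0.5725, -0.1933, 0.0916]
tcp_rot: [-0.27, -3.127, -0.002]
wrist_force: [0.5, -0.7, -4.2]
width: 0.266
```

Emit:
{"name": "play_rows", "arguments": {
  "series": [
    {"translation":[0,0,0],"spin":0},
    {"translation":[0,0,0],"spin":0},
    {"translation":[0,0,0],"spin":0}
  ]
}}

```text
time: 27.7
tool_pos: [0.5743, -0.194, 0.0943]
tcp_rot: [0.27, 3.129, -0.001]
wrist_force: [0.1, -0.0, -4.3]
width: 0.266
```

```bash
python3 -c "
from h import *
im=avg(4)"
```

```text
t 27.9 F [ 0.12  0.05 -3.89] se [0.22 0.13 0.05] pos [ 0.5741 -0.194   0.0942] w 0.267
```

Emit:
{"name": "play_rows", "arguments": {
  "series": [
    {"translation":[0,0,0.0015],"spin":0},
    {"translation":[0,0,0.0015],"spin":0},
    {"translation":[0,0,0.001],"spin":0},
    {"translation":[0,0,0],"spin":0},
    {"translation":[0,0,0],"spin":0}
  ]
}}

```text
time: 28.4
tool_pos: [0.5737, -0.1938, 0.0895]
tcp_rot: [-0.27, -3.13, -0.0]
wrist_force: [0.1, -0.1, -4.0]
width: 0.268
```

Emit:
{"name": "play_rows", "arguments": {
  "series": [
    {"translation":[0,0,0.0008],"spin":0},
    {"translation":[0,0,0],"spin":0},
    {"translation":[0,0,0],"spin":0}
  ]
}}

```text
time: 28.7
tool_pos: [0.5738, -0.1938, 0.0889]
tcp_rot: [-0.27, -3.13, 0.0]
wrist_force: [-0.2, -0.1, -2.6]
width: 0.266
```

Emit:
{"name": "play_rows", "arguments": {
  "series": [
    {"translation":[0,0,0.0008],"spin":0},
    {"translation":[0,0,0],"spin":0},
    {"translation":[0,0,0],"spin":0}
  ]
}}

```text
time: 29.0
tool_pos: [0.5738, -0.1938, 0.088]
tcp_rot: [-0.27, -3.13, 0.0]
wrist_force: [0.1, -0.7, -4.3]
width: 0.266
```

Emit:
{"name": "play_rows", "arguments": {
  "series": [
    {"translation":[0,0,0.0008],"spin":0},
    {"translation":[0,0,0],"spin":0},
    {"translation":[0,0,0],"spin":0}
  ]
}}

```text
time: 29.3
tool_pos: [0.5738, -0.1938, 0.0872]
tcp_rot: [-0.27, -3.13, -0.0]
wrist_force: [-0.1, -0.1, -4.1]
width: 0.266
```

Emit:
{"name": "play_rows", "arguments": {
  "series": [
    {"translation":[0,0,0.0008],"spin":0},
    {"translation":[0,0,0],"spin":0},
    {"translation":[0,0,0],"spin":0}
  ]
}}

```text
time: 29.6
tool_pos: [0.5738, -0.1938, 0.0865]
tcp_rot: [-0.27, -3.13, -0.0]
wrist_force: [0.5, -0.6, -3.3]
width: 0.271
```

Emit:
{"name": "play_rows", "arguments": {
  "series": [
    {"translation":[0,0,0.0007],"spin":0},
    {"translation":[0,0,0],"spin":0},
    {"translation":[0,0,0],"spin":0}
  ]
}}

```text
time: 29.9
tool_pos: [0.574, -0.1939, 0.0861]
tcp_rot: [0.27, 3.129, -0.0]
wrist_force: [-0.7, -0.1, -1.7]
width: 0.263
```

Emit:
{"name": "play_rows", "arguments": {
  "series": [
    {"translation":[0,0,0.0007],"spin":0},
    {"translation":[0,0,0],"spin":0},
    {"translation":[0,0,0],"spin":0}
  ]
}}

```text
time: 30.2
tool_pos: [0.5742, -0.194, 0.0856]
tcp_rot: [0.27, 3.129, -0.0]
wrist_force: [-0.2, -0.5, 0.4]
width: 0.263
```

Contact is felt at TCP z ≈ 0.0864 (floor about 7 mm above the point). Sliding.

Emit:
{"name": "play_rows", "arguments": {
  "series": [
    {"translation":[-0.004,0,-0.0002],"spin":0},
    {"translation":[-0.006,0,0],"spin":0},
    {"translation":[-0.006,0,0],"spin":0},
    {"translation":[-0.006,0,0],"spin":0},
    {"translation":[0,0,0],"spin":0}
  ]
}}

```text
time: 30.7
tool_pos: [0.5971, -0.1979, 0.0855]
tcp_rot: [0.27, 3.128, -0.001]
wrist_force: [0.8, -0.2, 0.1]
width: 0.261
```

Emit:
{"name": "play_rows", "arguments": {
  "series": [
    {"translation":[-0.004,0,0],"spin":0},
    {"translation":[-0.004,0,0],"spin":0},
    {"translation":[-0.004,0,0],"spin":0},
    {"translation":[0,0,0],"spin":0},
    {"translation":[0,0,0],"spin":0}
  ]
}}

```text
time: 31.2
tool_pos: [0.608, -0.1998, 0.0854]
tcp_rot: [0.27, 3.129, -0.0]
wrist_force: [0.6, 0.3, 1.6]
width: 0.269
```

```bash
python3 -c "
from h import *
avg(3);to(.6329,-.2049,.086,-9.9)"
```

```text
t 31.35 F [ 1.2  -0.37  1.  ] se [0.09 0.38 0.1 ] pos [ 0.6078 -0.1998  0.0854] w 0.266
t 31.35 pos [ 0.6077 -0.1997  0.0854] yaw -9.87 tilt [ 0.0011 -0.0002] F [1.23 0.54 1.25] w 0.266
spin 0.01 shift [-0.0257 -0.0008 -0.0005] rows 1.0
```

Emit:
{"name": "play_rows", "arguments": {
  "series": [
    {"translation":[-0.004,-0.0005,-0.0002],"spin":0},
    {"translation":[-0.005,0,0],"spin":0},
    {"translation":[-0.005,0,0],"spin":0},
    {"translation":[-0.005,0,0],"spin":0},
    {"translation":[0,0,0],"spin":0}
  ]
}}

```text
time: 31.85
tool_pos: [0.627, -0.2036, 0.0854]
tcp_rot: [0.27, 3.129, -0.0]
wrist_force: [1.1, -0.3, 1.1]
width: 0.261
```

Emit:
{"name": "play_rows", "arguments": {
  "series": [
    {"translation":[-0.001,0,0],"spin":0},
    {"translation":[-0.001,0,0],"spin":0},
    {"translation":[0,0,0],"spin":0},
    {"translation":[0,0,0],"spin":0}
  ]
}}

```text
time: 32.25
tool_pos: [0.6277, -0.2037, 0.0854]
tcp_rot: [-0.27, -3.13, -0.0]
wrist_force: [-1.0, 0.4, 1.5]
width: 0.266
```

```bash
python3 -c "
from h import *
avg(3);to(.6329,-.2049,.086,-9.9)"
```

```text
t 32.4 F [-1.32  0.24  2.3 ] se [0.28 0.1  0.42] pos [ 0.6277 -0.2037  0.0854] w 0.268
t 32.4 pos [ 0.6278 -0.2037  0.0855] yaw -9.87 tilt [-0.0001  0.    ] F [-0.79  0.43  1.32] w 0.268
spin 0.01 shift [-0.0053 -0.0003 -0.0005] rows 1.0
```

Emit:
{"name": "play_rows", "arguments": {
  "series": [
    {"translation":[-0.0008,0,-0.0002],"spin":0},
    {"translation":[0,0,0],"spin":0},
    {"translation":[0,0,0],"spin":0}
  ]
}}

```text
time: 32.7
tool_pos: [0.6286, -0.2038, 0.0855]
tcp_rot: [-0.27, -3.13, -0.0]
wrist_force: [-1.1, -0.5, 1.8]
width: 0.272
```

Emit:
{"name": "play_rows", "arguments": {
  "series": [
    {"translation":[-0.0008,0,0],"spin":0},
    {"translation":[0,0,0],"spin":0},
    {"translation":[0,0,0],"spin":0}
  ]
}}

```text
time: 33.0
tool_pos: [0.6295, -0.204, 0.0856]
tcp_rot: [-0.27, -3.13, -0.0]
wrist_force: [-1.0, 0.9, 0.2]
width: 0.266
```

```bash
python3 -c "
from h import *
cv2.imwrite('pics/w9.png',avg(3))"
```

```text
t 33.15 F [-0.66  0.22  0.92] se [0.07 0.25 0.06] pos [ 0.6295 -0.204   0.0856] w 0.261
```

Only friction so far; moving on in small steps.

Emit:
{"name": "play_rows", "arguments": {
  "series": [
    {"translation":[-0.0008,0,0],"spin":0},
    {"translation":[0,0,0],"spin":0},
    {"translation":[0,0,0],"spin":0}
  ]
}}

```text
time: 33.45
tool_pos: [0.6303, -0.2042, 0.0856]
tcp_rot: [-0.27, -3.13, -0.0]
wrist_force: [-0.8, -0.4, 0.8]
width: 0.266
```

Emit:
{"name": "play_rows", "arguments": {
  "series": [
    {"translation":[-0.0008,0,0],"spin":0},
    {"translation":[0,0,0],"spin":0},
    {"translation":[0,0,0],"spin":0}
  ]
}}

```text
time: 33.75
tool_pos: [0.6311, -0.2043, 0.0856]
tcp_rot: [0.27, 3.13, 0.0]
wrist_force: [-1.1, -0.2, 0.1]
width: 0.267
```

Emit:
{"name": "play_rows", "arguments": {
  "series": [
    {"translation":[-0.0006,0,0],"spin":0},
    {"translation":[0,0,0],"spin":0},
    {"translation":[0,0,0],"spin":0}
  ]
}}

```text
time: 34.05
tool_pos: [0.6317, -0.2044, 0.0857]
tcp_rot: [0.27, 3.13, -0.0]
wrist_force: [-0.1, 0.6, -0.9]
width: 0.263
```

Emit:
{"name": "play_rows", "arguments": {
  "series": [
    {"translation":[-0.0007,0,0],"spin":0},
    {"translation":[0,0,0],"spin":0},
    {"translation":[0,0,0],"spin":0}
  ]
}}

```text
time: 34.35
tool_pos: [0.6324, -0.2045, 0.0856]
tcp_rot: [0.27, 3.13, -0.0]
wrist_force: [-0.7, -0.1, 0.9]
width: 0.267
```

Emit:
{"name": "play_rows", "arguments": {
  "series": [
    {"translation":[-0.0007,0,0],"spin":0},
    {"translation":[0,0,0],"spin":0},
    {"translation":[0,0,0],"spin":0}
  ]
}}

```text
time: 34.65
tool_pos: [0.6329, -0.2046, 0.0857]
tcp_rot: [-0.27, -3.13, -0.0]
wrist_force: [-1.3, -0.7, 0.8]
width: 0.274
```

Emit:
{"name": "play_rows", "arguments": {
  "series": [
    {"translation":[-0.0007,0,0],"spin":0},
    {"translation":[0,0,0],"spin":0},
    {"translation":[0,0,0],"spin":0}
  ]
}}

```text
time: 34.95
tool_pos: [0.6334, -0.2047, 0.0857]
tcp_rot: [-0.27, -3.129, -0.0]
wrist_force: [-2.4, -0.1, 1.8]
width: 0.265
```

Emit:
{"name": "play_rows", "arguments": {
  "series": [
    {"translation":[-0.0006,0,0],"spin":0},
    {"translation":[0,0,0],"spin":0},
    {"translation":[0,0,0],"spin":0}
  ]
}}

```text
time: 35.25
tool_pos: [0.6339, -0.2048, 0.0857]
tcp_rot: [-0.27, -3.129, -0.0]
wrist_force: [-5.4, 1.4, 3.3]
width: 0.265
```

The back stop is felt (Fx −5.4 N, x = 0.634 against an estimated 0.633). Relieving and releasing.

Emit:
{"name": "play_rows", "arguments": {
  "series": [
    {"translation":[0.0008,0,-0.0002],"spin":0},
    {"translation":[0,0,0],"spin":0},
    {"translation":[0,0,0],"spin":0}
  ]
}}

```text
time: 35.55
tool_pos: [0.6335, -0.2047, 0.0857]
tcp_rot: [0.27, 3.13, 0.0]
wrist_force: [-2.7, 1.1, 1.8]
width: 0.265
```

Emit:
{"name": "play_rows", "arguments": {
  "series": [
    {"translation":[0,0,0],"spin":0},
    {"translation":[0,0,0],"spin":0},
    {"translation":[0,0,0],"spin":0},
    {"translation":[0,0,0],"spin":0},
    {"translation":[0,0,0],"spin":0}
  ],
  "jaw": 1
}}

```text
time: 36.05
tool_pos: [0.6338, -0.2048, 0.0859]
tcp_rot: [0.27, 3.13, -0.0]
wrist_force: [0.8, 0.1, 0.3]
width: 0.995
```

Emit:
{"name": "play_rows", "arguments": {
  "series": [
    {"translation":[0,0,-0.01],"spin":0},
    {"translation":[0,0,-0.03],"spin":0},
    {"translation":[0,0,-0.04],"spin":0},
    {"translation":[0,0,-0.04],"spin":0},
    {"translation":[0,0,-0.03],"spin":0}
  ]
}}

```text
time: 36.55
tool_pos: [0.6345, -0.2051, 0.2401]
tcp_rot: [0.27, 3.126, -0.002]
wrist_force: [0.4, 0.0, 0.4]
width: 0.998
```

Emit:
{"name": "play_rows", "arguments": {
  "series": [
    {"translation":[0,0,-0.02],"spin":0},
    {"translation":[0,0,0],"spin":0},
    {"translation":[0,0,0],"spin":0}
  ]
}}

```text
time: 36.85
tool_pos: [0.6336, -0.2048, 0.2564]
tcp_rot: [0.27, 3.129, -0.0]
wrist_force: [-0.5, -0.2, -0.2]
width: 1.002
```

```bash
python3 - <<'E'
from h import *
im=avg(3);cv2.imwrite("pics/w10.png",im)
E
```

```text
t 37.0 F [ 0.14  0.34 -0.26] se [0.24 0.39 0.15] pos [ 0.6326 -0.2044  0.254 ] w 1.001
```

View pics/w10.png

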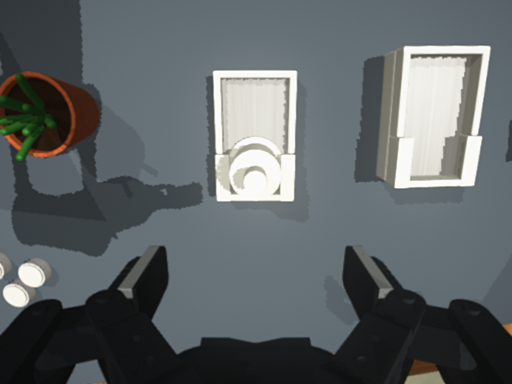

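The second canister stands upright under the lips of the low dish, knob at (255,180), against the stop. The middle dish is empty and nothing is touching. Handing in.

```bash
python3 -c "
from workcell import bot
print(bot.finish_job())"
```

```text
the job is handed in; nothing more can be done
None
```

I weighed both canisters and placed each in the dish for its class. The job was handed in at about 37 s of the 72 s allowed; the interface reports no verdict.

| | Left canister (toward the jar) | Right canister (toward the planter) |
|---|---|---|
| Weight felt | 1.07 N (hollow) | 4.48 N (solid, about 457 g, near the top of the ±30 g range) |
| Dish | tall | low |
| Floor height above the mouth point | about 3 mm | about 7 mm |
| Largest measured vertical load on the dish | about 6 N | about 8 N |
| TCP at back stop vs estimated home (x) | 0.645 m vs 0.6457 m | 0.634 m vs 0.633 m |

- **Final check:** the wrist pictures after each release show the canister upright under both lips, the middle dish empty and the gripper clear. I judged the home positions by feeling the back stop and by eye, not by a separate position measurement.
- **Disagreement:** a few corner points used for the low and middle dish poses were off by up to about 3 mm. The slide into the low dish showed no lateral contact and met the stop about where expected. The middle dish was not used.
- **Bystanders:** nothing was moved near the jar, coaster or planter, but I did not re-measure their positions at the end.

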